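# Snap a tube into the sprung welding fixture

## Robot

A 7-joint arm with a two-finger parallel gripper is mounted at the origin on the work surface. World frame = base frame: x ahead of the robot, y to its left, z up, the work surface at z = 0. Lengths are in mm, angles in rad, forces in N, time in s.
With the tool pointing down it reaches from about 400 to 875 mm from the base axis. Payload 4.4 kg.
Tool frame: the origin (TCP) lies at the very end of the fingers, on their centre line; the grasp point (between the pads) lies 19 mm behind it; z points along the fingers, y is the line along which they close (so a half turn about z gives the same grasp; the last joint's range is limited). The gripper opens to 85 mm and grips with 20 to 120 N. Pads are 22 mm wide; open, the fingers measure 114 mm over their backs; the gripper's body (76 mm by 85 mm) begins 54 mm behind the grasp point. The pads swing forward as they close: fully open they stand 13 mm farther back than shut.
Start: joints at [-1.225, 0.628, 0.038, 1.517, -0.027, 0.996, -0.02], TCP at [260.146, 595.686, 211.013] pointing down, gripper open.
Joint ranges: [-3.06, 3.06], [-0.37, 2.12], [-1.25, 1.32], [0.18, 2.47], [-1.1, 4.24], [0.23, 1.98], [-2.94, 2.94]. Speed limits (rad/s): [2.57, 2.57, 3.14, 3.14, 3.14, 3.14, 3.14].

## Interface

Orientations are given as [roll, pitch, yaw] about the fixed x, y, z axes, in that order (R = Rz(yaw) Ry(pitch) Rx(roll)).
In Python, from cell import ctrl gives the robot as it stands.
- The arm moves only by the tool step_arm, never from a script. Its argument "series" is a list that holds one entry, the list of rows, each a list of 7 numbers: the turn, a rotation vector about the tool's x, y, z as a fraction of full scale, then the shift along the tool's x, y, z as a fraction of full scale, then the closure, from 0 (fully open) to 1 (shut). In form: [[[ax, ay, az, tx, ty, tz, gripper], ...]]. A call has 1 to 12 rows; each row shifts and turns the commanded pose from where the row before left it, along the tool's axes as they then stand; what a row does not reach is not made up. Full scale, the value 1, is 150 mm for a shift and 45 degrees for a turn. A row lasts 1/10 s, in which the tool goes at most 50 mm and 8.59 degrees, less where a joint would pass 70% of its speed; a pose out of reach is approached as far as the arm can. A call with a number of a shift or a turn outside -1 to 1 is refused whole. A call with a gripper value outside its range is refused whole. The fingers move at their own pace and stop on an object; the grip force is fixed at half the most. Time passes only in rows, so rows that do not move let the fingers close. It gives the time, the measured TCP pose, the force, the opening and the grip force at its end, in the units of the state.
- ctrl.read_state(): the state, without advancing time (a new reading comes with each control period).
- ctrl.get_image(name): name is "scene" or "top" or "wrist"; returns a dict with "img" (384x512x3 uint8, red, green, blue), "fx", "fy", "cx", "cy" (pixels), "R" (3x3) and "t" (3): a world point X has camera coordinates R X + t. Camera axes: x right, y down, z forward; pixel columns grow to the right and rows downward; lengths in mm; the calibration is good to about 2 mm. The wrist camera is an equidistant fisheye: a pixel r from the principal point sees the ray r / f radians off the axis. A picture is of the moment at which its call begins. There is no depth.
- ctrl.finish_job(): hands the job in; it is judged then, once.
Trained networks look in a picture, given as the dict that the camera call returned (one of the last four; its "shot" number tells which), for a name from the list of things; names that differ only in an ending like _2 or _b are one class to them, and where a whole thing is asked for, a point or a joint stands for the part that bears it (a point fixed in the world has none). Each returns a list of dicts, best first, with "score" (0 to 1); they miss things now and then, are a little off and sometimes report something else, mostly with a low value. They report only what shows in the picture. A call takes as long as a camera call. They do not tell look-alikes from the thing itself.
- ctrl.recognise(picture, thing): "centre" ([column, row] in pixels, amid what is visible of it).
The state is a dict: "clock": time; "qpos": joint angles; "qd": joint speeds; "tau": joint torques, N m; "eef_pos": TCP position; "tool_rot": TCP orientation; "force": force on the tool from outside, world axes, zero at the start; "torque": the same for the moment, N m; "width": finger opening in mm; "gripper_force": force on a finger pad.
Only numpy, scipy, OpenCV 4.12 (cv2) and the standard library are available. Lean on these libraries where they do the work, as an engineer would, in place of code of your own. Each camera call takes 0.05 s, during which the arm holds its last target. There are 200 camera calls.

## Task

Load the polished steel tube that leans on the yellow stop of the blue welding fixture: push it nose-first against the brass sprung plunger until the plunger is bottomed at the end of its stroke, pressing gently rather than ramming it; get the tube's tail down in front of the yellow stop, then ease off so that the tube is left lying level on the bed, clamped between the stop and the plunger. Leave the other things on the bench where they are.

Things in the scene. Friction and masses are not known exactly. Their poses are not given: they have to be found in the camera images.
- fixture: Blue welding fixture bolted to the bench. Origin on the bench under its middle; x is the push direction (from yellow stop to brass plunger), z up; mm figures below are in this frame. Base plate x -150 to 190, y +-65, top z 15. Steel bed (46 wide) x -75 to 100, top z 35. Blue plunger housing, 55 long, 68 wide, top z 94, begins somewhere from x 102 to 112.
- guides (a point): Middle of the top of the gap between the two blue guide walls along the bed (fixture x 17, z 75). They stand 42 apart, 14 thick, from x -20 to 55, top z 75. Between them and the yellow stop (x -75 to -20) the tube is open from above and the sides.
- stop_edge (a point): Middle of the upper front edge of the yellow rear stop: fixture x -75, y 0, z 55. The stop is a block 50 wide, x -130 to -75, with a flat top at z 55. The tube's tail must end up below and in front of this edge.
- plunger (a joint): Travel of the brass-headed plunger (head 28 mm across, on the fixture axis at z 55) along fixture x, in m: 0 free, 0.024 bottomed on a hard stop. Spring: about 7.5 N at 0, 13.5 N at 0.024. Its housing is clamped in different places: free, the head's front is at fixture x 57 to 67, so where it bottoms has to be felt. A clamped tube leaves it at 0.008 to 0.018.
- tube: Bright steel tube, 40 mm diameter, 150 mm long, both ends closed flat, 0.35 to 0.65 kg. Origin at mid-length on its axis, x towards the nose. At first the nose's lower edge rests on the bed, up to 25 mm short of the plunger, the tail over the yellow stop: pitched nose-down about 0.165 rad. Polished: more than 40 N from the fingers spoils it.
- tube_tail (a point): Centre of the flat tail face (on the yellow stop; at first at z about 80 and 20 to 35 behind the stop's edge). Clamped: fixture x -75, z 55, its upper half open from behind over the stop. Under spring pressure friction may hold the tail up once it has cleared the edge; whatever presses on the tail face can drag it down.
- tube_nose (a point): Centre of the tube's flat nose face (plunger end). At fixture x about 75, z 55 when clamped.
- square: Bystander: red magnetic welding square, 90 x 18 x 90 mm, standing beside the fixture. Origin at its underside.
- collar: Bystander: steel collar, 60 mm outside, 30 mm high, lying beside the fixture. Origin at its underside.
- brush: Bystander: brush lying beside the fixture, along its x axis.
- hammer: Bystander: hammer lying on the right of the bench, along its x axis.
- spray: Bystander: can with a green label, 60 mm diameter, 150 mm high, upright on the left. Origin at its underside.
- bin: Bystander: blue open bin, 160 x 110 x 75 mm, on the left. Origin at its underside.
- wrench: Bystander: wrench lying on the right of the bench, along its x axis.
Not all that is in view belongs to the job. What is shaped like the tube but black or purple is not meant.

How it is judged (in metres and radians):
On the way:
1. the tube drives the plunger to the end of its stroke (22 mm or more of 24) (value of joint plunger above 0.022 m and x of tube_nose in the frame of fixture above 0.074 m), for 0.1 s.
At the end, for the whole second after the job is handed in: The tube lies level on the bed, clamped and at rest: tail face against the yellow stop's front face (within 4 mm) and below its edge, both end centres within 5 mm of 55 mm above the bench, tail within 8 mm of the fixture's centre line, plunger held in between 4 and 21.5 mm (z of tube_tail in the frame of fixture between 0.05 and 0.06 m and x of tube_tail in the frame of fixture between -0.079 and -0.071 m and y of tube_tail in the frame of fixture between -0.008 and 0.008 m and z of tube_nose in the frame of fixture between 0.05 and 0.06 m and x of tube_nose in the frame of fixture above 0.07 m and value of joint plunger between 0.004 and 0.0215 m and linear speed of tube below 0.02 m/s); the robot touches nothing.
It fails at once if the tube is rammed or crushed (more than 40 N between the fingers and the tube) (contact force between the fingers and tube above 40 N).
It fails at once if a bystander is moved by more than 30 mm (distance of any of square, collar, brush, hammer, spray, bin, wrench from where it was at the start of the episode above 0.03 m).
It also fails if it takes over 40 s, if anything falls off the work surface, if the arm or the gripper's body presses on something with over 40 N, if the wrist force passes 120 N, or if a joint passes its speed limit or range.

## Working session

There is one attempt and no reset: what is moved stays moved. The work goes in short steps, Python scripts to look and compute and a tool call to move; the robot and the scene stay as the last step left them, time stands still between calls to the robot, and variables do not carry over. Pictures are saved under pics/ and viewed, at most 10 in all, crops included, and the job is handed in when it is done.

Besides the shell and the picture viewer there is one more tool, called after "Call:" in YAML: its name, and indented under it one key for each argument. step_arm: Moves the arm, as the interface text tells. Shift numbers are shares of 150 mm and turn numbers shares of 45 degrees, none past 1 either way. Its arguments: {"type":"object","properties":{"series":{"type":"array","items":{"type":"array","items":{"type":"array","items":{"type":"number","minimum":-1,"maximum":1}}}}},"required":["series"]}

```bash
mkdir -p pics; ls; python3 - <<'E'
from cell import ctrl
import cv2
for n in ("scene","top"):
    p=ctrl.get_image(n); cv2.imwrite(f"pics/{n}0.png",cv2.resize(p["img"][:,:,::-1],(768,576),interpolation=cv2.INTER_CUBIC))
    for t in("fixture","tube","tube_tail","tube_nose","stop_edge","guides","plunger"):
        print(n,t,[(d["centre"],round(d["score"],2)) for d in ctrl.recognise(p,t)][:3])
    import numpy as np; print({k:np.round(p[k],3).tolist() for k in("fx","fy","cx","cy","R","t")})
print(ctrl.read_state())
E
```

```text
pics
scene fixture [([274.5, 203.1], 0.86)]
scene tube [([331.9, 154.8], 0.63), ([263.2, 273.0], 0.62), ([270.6, 184.9], 0.55)]
scene tube_tail [([332.0, 157.7], 0.78), ([259.5, 279.4], 0.63), ([268.3, 187.0], 0.55)]
scene tube_nose [([269.6, 187.0], 0.87), ([332.6, 159.1], 0.58), ([263.6, 279.4], 0.58)]
scene stop_edge [([272.2, 201.1], 0.63)]
scene guides [([274.3, 202.4], 0.6)]
scene plunger [([303.6, 194.0], 0.62)]
{'fx': 380.591, 'fy': 380.591, 'cx': 259.117, 'cy': 191.688, 'R': [[0.871, 0.491, -0.013], [0.403, -0.729, -0.553], [-0.281, 0.476, -0.833]], 't': [-488.336, -196.52, 1455.153]}
top fixture [([257.8, 191.8], 0.56)]
top tube [([273.3, 144.6], 0.74), ([322.5, 167.4], 0.72), ([186.8, 165.2], 0.71)]
top tube_tail [([249.9, 192.6], 0.88), ([317.0, 167.3], 0.73), ([186.0, 164.5], 0.7)]
top tube_nose [([184.8, 162.1], 0.92), ([245.2, 194.5], 0.64)]
top stop_edge [([256.6, 191.1], 0.57)]
top guides [([255.1, 192.3], 0.88), ([211.6, 192.5], 0.33)]
top plunger [([243.4, 167.9], 0.39), ([270.7, 143.7], 0.25)]
{'fx': 370.154, 'fy': 370.154, 'cx': 254.238, 'cy': 195.507, 'R': [[0.013, -1.0, -0.012], [-0.986, -0.011, -0.169], [0.169, 0.014, -0.986]], 't': [0.729, 579.491, 1346.387]}
{'clock': 0.8, 'qpos': array([-1.22479778,  0.62834074,  0.03848759,  1.5173581 , -0.02699558,
        0.99631782, -0.01997361]), 'qd': array([-4.31987818e-04, -8.87130495e-04, -2.51056811e-04, -4.56978361e-04,
        3.42423237e-05,  8.24653063e-04,  2.67057320e-03]), 'tau': array([-1.25687948e-04, -5.63206494e+01,  1.22561328e+00, -1.93770808e+01,
        1.09726324e-02,  1.54533755e-03, -1.48975369e-05]), 'eef_pos': array([260.15083697, 595.71125155, 211.06507107]), 'tool_rot': array([ 3.14149968e+00, -4.51019714e-05,  2.72980888e+00]), 'force': array([-0.17843324, -0.13493102, -0.56506567]), 'torque': array([ 0.01996679,  0.00145907, -0.08648585]), 'gripper_force': 0.0, 'width': 85.46304023205728}
```

View pics/scene0.png

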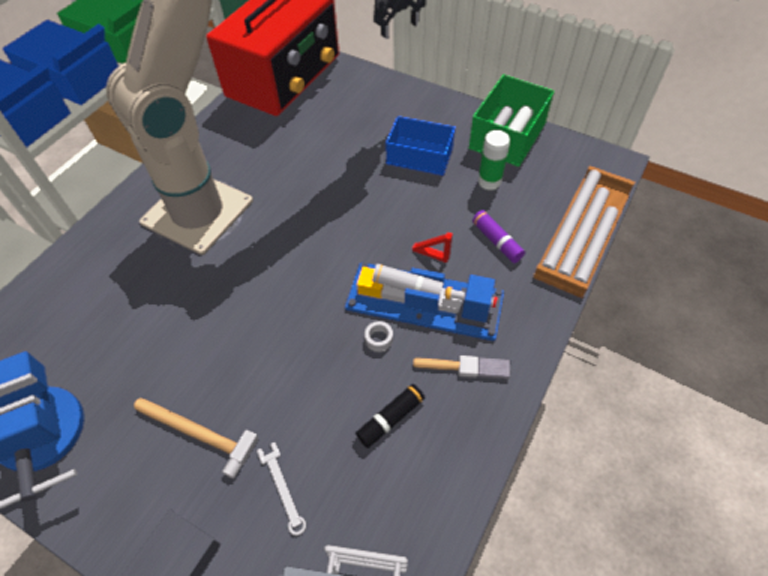

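View pics/top0.png

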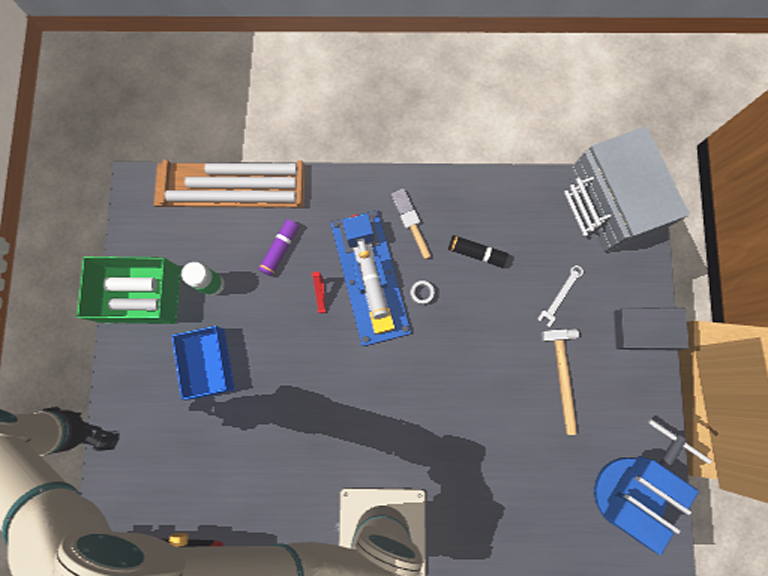

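```bash
cat >h.py <<'E'
import numpy as np, cv2
from scipy.spatial.transform import Rotation as Ro
def ray(p,uv):
    R=np.array(p["R"]);t=np.array(p["t"]);d=(np.array(uv,float)-[p["cx"],p["cy"]])/[p["fx"],p["fy"]]
    if p.get("fish"):
        r=np.linalg.norm(d); v=np.r_[d/r*np.sin(r),np.cos(r)] if r>1e-9 else np.array([0,0,1.])
    else: v=np.r_[d,1.]
    return -R.T@t, R.T@v
def onz(p,uv,z):
    o,v=ray(p,uv); return o+v*(z-o[2])/v[2]
def proj(p,X):
    c=np.array(p["R"])@np.array(X,float)+np.array(p["t"])
    if p.get("fish"):
        r=np.linalg.norm(c[:2]);a=np.arctan2(r,c[2]);d=c[:2]/r*a
    else: d=c[:2]/c[2]
    return d*[p["fx"],p["fy"]]+[p["cx"],p["cy"]]
E
python3 - <<'E'
from cell import ctrl
from h import *
p=ctrl.get_image("top")
for uv in [(332,222),(381,210),(411,332),(364,345)]: print(onz(p,np.array(uv)/1.5,15).round(1))
for uv in [(372,317),(390,314)]: print(onz(p,np.array(uv)/1.5,55).round(1))
w=ctrl.get_image("wrist"); s=ctrl.read_state()
print(w["R"],w["t"],w["fx"],w["cx"],w["cy"]); print(s["eef_pos"],s["tool_rot"])
R=Ro.from_euler("xyz",s["tool_rot"]).as_matrix()
print("cam in tool",R.T@(-np.array(w["R"]).T@w["t"]-s["eef_pos"]),"cam axes in tool\n",(R.T@np.array(w["R"]).T).round(3))
E
```

```text
[774.6 140.8  15. ]
[808.7  12.   15. ]
[486.1 -68.6  15. ]
[451.7  50.4  15. ]
[518.4  30.   55. ]
[526.4 -14.6  55. ]
[[ 3.99954998e-01  9.16534705e-01 -3.65535943e-04]
 [ 8.84620612e-01 -3.85924021e-01  2.61742281e-01]
 [ 2.39754815e-01 -1.05008494e-01 -9.65137733e-01]] [-650.42816717  -33.45608319  378.32382112] 297.3186396354542 255.00303172179423 191.4810651671462
[260.13836682 595.69832895 211.0259229 ] [ 3.14155190e+00 -3.62635624e-05  2.72980758e+00]
cam in tool [  66.91299981    0.52831759 -162.62534121] cam axes in tool
 [[ 0.    -0.965 -0.262]
 [ 1.     0.    -0.   ]
 [ 0.    -0.262  0.965]]
```

Call:
step_arm:
  series:
    - [[0,0,0,-0.222,-0.212,0,1],[0,0,0,-0.222,-0.212,0,1],[0,0,0,-0.222,-0.212,0,1],[0,0,0,-0.222,-0.212,0,1],[0,0,0,-0.222,-0.212,0,1],[0,0,0,-0.222,-0.212,0,1],[0,0,0,-0.222,-0.212,0,1],[0,0,0,-0.222,-0.212,0,1],[0,0,0,-0.222,-0.212,0,1],[0,0,0,-0.222,-0.212,0,1],[0,0,0,-0.222,-0.212,0,1],[0,0,0,-0.222,-0.212,0,1]]

```text
clock: 2.1
eef_pos: [474.3, 84.3, 211.4]
tool_rot: [3.141, 0.001, 2.73]
force: [1.4, 1.3, 1.1]
width: -0.2
gripper_force: 0.0
```

Call:
step_arm:
  series:
    - [[0,0,0,-0.222,-0.212,0,1],[0,0,0,-0.222,-0.212,0,1],[0,0,0.185,0,0,0,1],[0,0,0.185,0,0,0,1],[0,0,0.185,0,0,0,1],[0,0,0.185,0,0,0,1],[0,0,0.185,0,0,0,1],[0,0,0.185,0,0,0,1],[0,0,0.185,0,0,0,1],[0,0,0.185,0,0,0,1],[0,0,0.185,0,0,0,1],[0,0,0.185,0,0,0,1]]

```text
clock: 3.3
eef_pos: [509.3, 1.2, 211.2]
tool_rot: [3.141, -0.0, 1.271]
force: [-0.0, 0.2, 0.6]
width: -0.1
gripper_force: 0.0
```

Call:
step_arm:
  series:
    - [[0,0,0.185,0,0,0,1],[0,0,0.185,0,0,0,1],[0,0,0.185,0,0,0,1],[0,0,0.185,0,0,0,1],[0,0,0.185,0,0,0,1],[0,0,0.185,0,0,0,1],[0,0,0.185,0,0,0,1],[0,0,0,0,0,0,1],[0,0,0,0,0,0,1],[0,0,0,0,0,0,1]]

```text
clock: 4.3
eef_pos: [509.2, 1.2, 211.1]
tool_rot: [-3.141, -0.0, 0.262]
force: [0.5, -0.6, -0.5]
width: 0.1
gripper_force: 0.0
```

```bash
python3 - <<'E'
from cell import ctrl
from h import *
import pickle
w=ctrl.get_image("wrist"); w["fish"]=1; pickle.dump(w,open("w1.pkl","wb"))
s=ctrl.read_state(); print(s)
cv2.imwrite("pics/w1.png",cv2.resize(w["img"][:,:,::-1],(768,576),interpolation=cv2.INTER_CUBIC))
E
```

```text
{'clock': 4.35, 'qpos': array([-0.58290443,  0.53829879,  0.79482369,  1.91877025, -0.49138235,
        0.88883345, -0.84799107]), 'qd': array([ 1.91595813e-03, -2.70765173e-03,  2.31954685e-03,  3.39219893e-05,
       -2.39920018e-03,  7.87274819e-04, -8.86084328e-03]), 'tau': array([-1.13267039e-01, -4.04580617e+01,  8.35668504e+00, -1.58071589e+01,
        9.33799020e-03,  1.60962183e-03,  1.61111634e-02]), 'eef_pos': array([509.21996037,   1.15607791, 211.09354202]), 'tool_rot': array([-3.14124999e+00, -2.75657544e-04,  2.61633697e-01]), 'force': array([0.16320481, 0.34535777, 0.07385292]), 'torque': array([0.01143455, 0.01616472, 0.00866583]), 'gripper_force': 0.0, 'width': -0.21149440621116883}
```

View pics/w1.png

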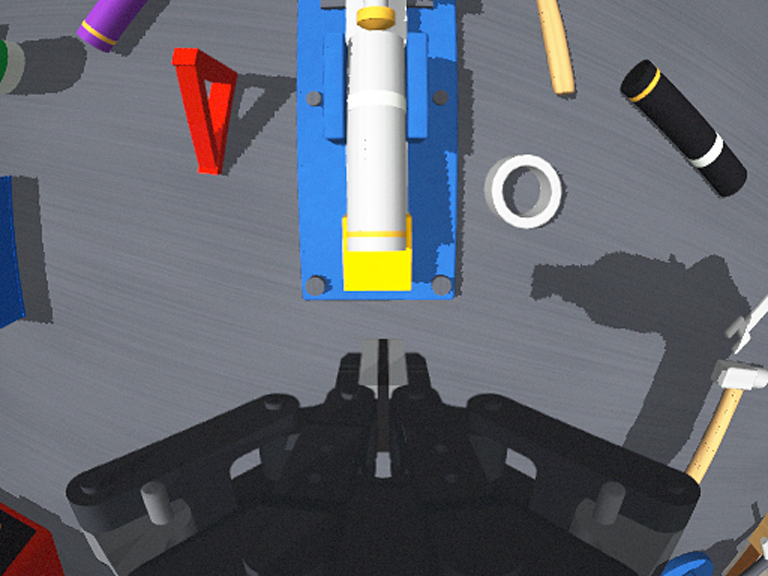

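```bash
python3 - <<'E'
from h import *
import pickle
w=pickle.load(open("w1.pkl","rb"))
P=lambda u,z:onz(w,np.array(u)/1.5,z)
for n,u,z in [("plateL",(302,299),15),("plateR",(453,299),15),("stopRL",(344,291),55),("stopRR",(411,290),55),("stopFL",(343,217),55),("stopFR",(411,217),55),
 ("gRL",(325,139),75),("gRR",(427,137),75),("gFL",(331,34),75),("gFR",(422,34),75),("tailtop",(376,250),99),("tailL",(347,247),80),("tailR",(407,247),80),("nosetop",(377,33),75),("plunger",(376,14),69)]:
    print(n,P(u,z).round(1))
E
```

```text
plateL [450.9  57.1  15. ]
plateR [484.1 -66.5  15. ]
stopRL [478.9  23.5  55. ]
stopRR [492.5 -24.4  55. ]
stopFL [532.2  37.6  55. ]
stopFR [544.8  -9.5  55. ]
gRL [582.7  61.3  75. ]
gRR [601.3  -3.6  75. ]
gFL [654.6  76.7  75. ]
gFR [670.  18.  75.]
tailtop [522.9   9.9  99. ]
tailL [516.4  28.6  80. ]
tailR [526.8 -10.2  80. ]
nosetop [662.5  47.   75. ]
plunger [678.1  52.   69. ]
```

Call:
step_arm:
  series:
    - [[0,0,0,-0.12,-0.035,0,1],[0,0,0,0,0,0.25,1],[0,0,0,0,0,0.25,1],[0,0,0,0,0,0.2,1],[0,0,0,0,0,0.1,1],[0,0,0,0,0,0.1,1],[0,0,0,0,0,0,1],[0,0,0,0,0,0,1]]

```text
clock: 5.15
eef_pos: [490.6, 1.3, 76.3]
tool_rot: [-3.141, -0.0, 0.26]
force: [-0.8, -0.4, 0.5]
width: -0.3
gripper_force: 0.0
```

```bash
cat >>h.py <<'E'
c,s_=np.cos(.262),np.sin(.262); O=np.array([611,34.])
def fx(p): d=np.array(p[:2])-O; return np.r_[c*d[0]+s_*d[1],-s_*d[0]+c*d[1],p[2]]
E
python3 - <<'E'
from cell import ctrl
from h import *
import pickle
w=ctrl.get_image("wrist"); w["fish"]=1; pickle.dump(w,open("w2.pkl","wb"))
s=ctrl.read_state(); print(fx(s["eef_pos"]),s["force"],s["tool_rot"])
cv2.imwrite("pics/w2.png",cv2.resize(w["img"][:,:,::-1],(768,576),interpolation=cv2.INTER_CUBIC))
E
```

```text
[-124.41223642   -0.4507624    76.65328456] [ 0.67882583 -0.29545496 -0.20503721] [ 3.14144527e+00 -1.03904262e-03  2.59903997e-01]
```

View pics/w2.png

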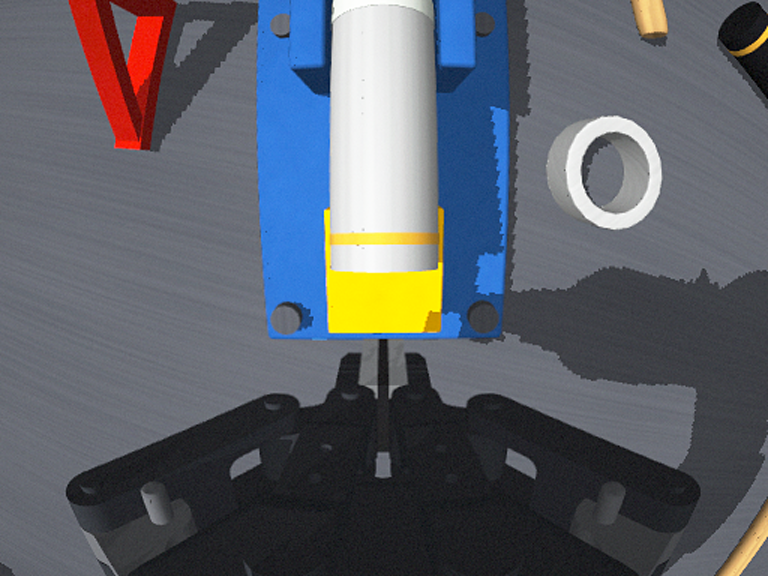

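Call:
step_arm:
  series:
    - [[0,0,0,0.02,0,0,1],[0,0,0,0.02,0,0,1],[0,0,0,0.02,0,0,1],[0,0,0,0.014,0,0,1],[0,0,0,0.014,0,0,1],[0,0,0,0.014,0,0,1],[0,0,0,0.014,0,0,1],[0,0,0,0.014,0,0,1]]

```text
clock: 6.0
eef_pos: [509.4, 6.6, 75.9]
tool_rot: [-3.142, 0.0, 0.26]
force: [1.0, -0.9, 0.2]
width: -0.0
gripper_force: 0.0
```

Call:
step_arm:
  series:
    - [[0,0,0,0.014,0,0,1],[0,0,0,0.014,0,0,1],[0,0,0,0.014,0,0,1],[0,0,0,0.014,0,0,1],[0,0,0,0.014,0,0,1]]

```text
clock: 6.5
eef_pos: [518.4, 9.1, 75.7]
tool_rot: [-3.141, 0.002, 0.259]
force: [-3.6, -0.1, -0.3]
width: 0.2
gripper_force: 1.5
```

```bash
python3 - <<'E'
from cell import ctrl
from h import *
s=ctrl.read_state(); print(fx(s["eef_pos"]),s["force"],s["clock"])
w=ctrl.get_image("wrist")
cv2.imwrite("pics/w3.png",cv2.resize(w["img"][:,:,::-1],(768,576),interpolation=cv2.INTER_CUBIC))
E
```

```text
[-9.59131376e+01 -4.04335203e-02  7.57232930e+01] [-3.56475616 -0.0758066  -0.30831926] 6.5
```

View pics/w3.png

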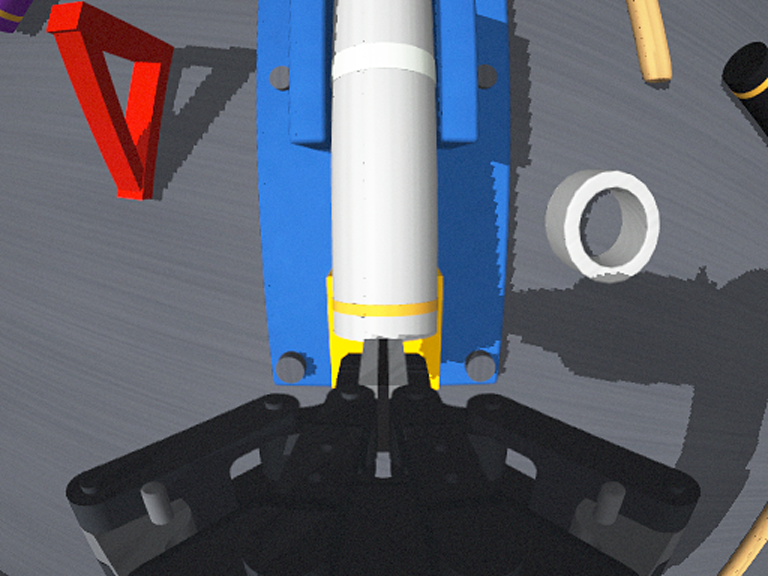

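Call:
step_arm:
  series:
    - [[0,0,0,0.014,0,0,1],[0,0,0,0.014,0,0,1],[0,0,0,0.014,0,0,1]]

```text
clock: 6.85
eef_pos: [527.3, 11.1, 76.3]
tool_rot: [3.141, -0.003, 0.26]
force: [0.2, -0.5, 0.2]
width: -0.1
gripper_force: 0.0
```

Call:
step_arm:
  series:
    - [[0,0,0,0.014,0,0,1],[0,0,0,0.014,0,0,1],[0,0,0,0.014,0,0,1]]

```text
clock: 7.15
eef_pos: [532.0, 12.6, 76.1]
tool_rot: [3.142, -0.0, 0.26]
force: [-1.4, -0.3, 0.7]
width: 0.2
gripper_force: 0.6
```

Call:
step_arm:
  series:
    - [[0,0,0,0.014,0,0,1],[0,0,0,0.014,0,0,1]]

```text
clock: 7.35
eef_pos: [535.6, 13.6, 76.0]
tool_rot: [-3.141, 0.0, 0.26]
force: [-0.5, 0.6, 1.4]
width: 0.1
gripper_force: 0.9
```

```bash
python3 - <<'E'
from cell import ctrl
from h import *
s=ctrl.read_state(); print(fx(s["eef_pos"]),s["force"],s["clock"])
w=ctrl.get_image("wrist");q=ctrl.get_image("scene");print([proj(q,x) for x in([538,14,55],[680,52,55])])
a=cv2.resize(w["img"][:,:,::-1],(640,480))[:, 60:560]
b=cv2.resize(q["img"][150:240,215:350,::-1],(720,480),interpolation=cv2.INTER_CUBIC)
cv2.imwrite("pics/w4.png",np.hstack([cv2.resize(a,(390,374)),cv2.resize(b,(410,374))]))
E
```

```text
[-78.08827945  -0.22218529  76.0253414 ] [-0.48441752  0.56076325  1.35408232] 7.35
[array([255.03981868, 185.49342063]), array([298.56099863, 194.40099174])]
```

View pics/w4.png

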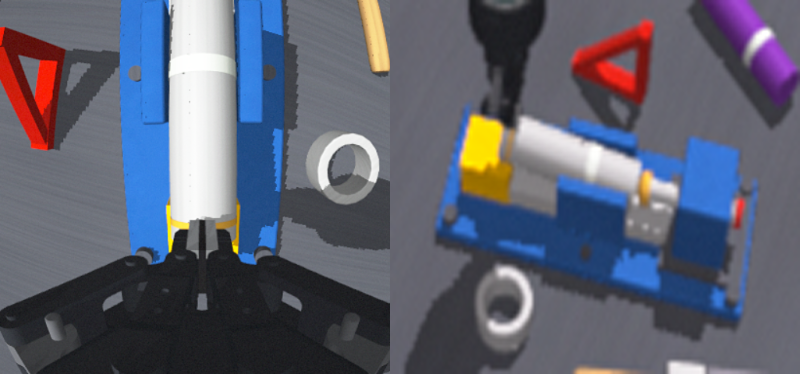

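Call:
step_arm:
  series:
    - [[0,0,0,0.014,0,0,1],[0,0,0,0.014,0,0,1]]

```text
clock: 7.65
eef_pos: [540.0, 14.7, 76.0]
tool_rot: [3.142, -0.0, 0.26]
force: [0.7, -0.7, -0.1]
width: 0.0
gripper_force: 0.0
```

Call:
step_arm:
  series:
    - [[0,0,0,0.014,0,0,1],[0,0,0,0.014,0,0,1]]

```text
clock: 7.85
eef_pos: [544.2, 15.9, 75.9]
tool_rot: [3.142, -0.0, 0.26]
force: [-0.5, 0.2, -0.2]
width: 0.5
gripper_force: 0.0
```

```bash
python3 - <<'E'
from cell import ctrl
from h import *
w=ctrl.get_image("wrist");q=ctrl.get_image("scene")
a=cv2.resize(w["img"][:,:,::-1],(640,480))[:, 60:560]
b=cv2.resize(q["img"][150:240,215:350,::-1],(720,480),interpolation=cv2.INTER_CUBIC)
cv2.imwrite("pics/w5.png",np.hstack([cv2.resize(a,(390,374)),cv2.resize(b,(410,374))]))
E
```

```text
(no output)
```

View pics/w5.png

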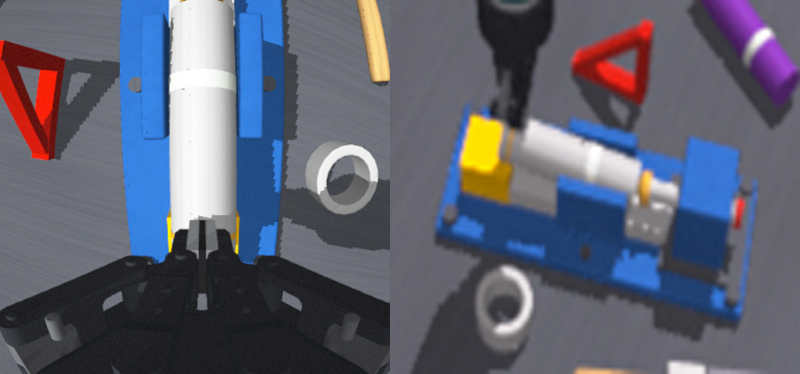

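```bash
python3 - <<'E'
from cell import ctrl
from h import *
q=ctrl.get_image("scene")
def wpt(x,y,z): return np.array([O[0]+c*x-s_*y,O[1]+s_*x+c*y,z])
b=cv2.resize(q["img"][160:230,235:325,::-1],None,fx=8,fy=8,interpolation=cv2.INTER_CUBIC)
P=lambda x,y,z:tuple(int(v) for v in (proj(q,wpt(x,y,z))-[235,160]+.5)*8-.5)
def tube(xt,zt,pit,col):
    a=np.array([np.cos(pit),0,-np.sin(pit)]);n=np.array([np.sin(pit),0,np.cos(pit)])
    for L in (0,150):
        C=np.array([xt,0,zt])+L*a
        pts=[P(*(C+20*(np.cos(t)*n+np.sin(t)*np.array([0,1,0])))) for t in np.linspace(0,6.28,40)]
        cv2.polylines(b,[np.array(pts)],True,col,1)
tube(-85,80,.165,(0,0,255)); tube(-75,55,0,(0,255,0))
for x,y,z in [(-75,25,55),(-75,-25,55),(-130,-25,55),(-20,-35,75),(55,-35,75),(190,-65,15)]: cv2.circle(b,P(x,y,z),3,(255,0,255),-1)
cv2.imwrite("pics/w6.png",b)
E
```

```text
(no output)
```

View pics/w6.png

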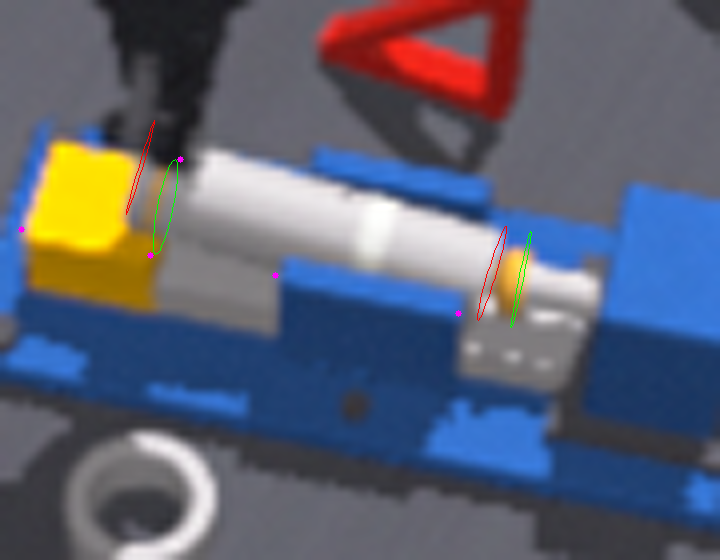

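```bash
python3 - <<'E'
from cell import ctrl
from h import *
import pickle
w=ctrl.get_image("wrist"); w["fish"]=1; pickle.dump(w,open("w7.pkl","wb"))
s=ctrl.read_state(); print(fx(s["eef_pos"]),s["clock"],s["qpos"])
print("tcp px",proj(w,s["eef_pos"])*1.5)
def col(p):
    # brightness/saturation profile down tube centre column(s)
    hsv=cv2.cvtColor(p["img"],cv2.COLOR_RGB2HSV); return hsv
for f in ("w1","w2","w7"):
    p=pickle.load(open(f+".pkl","rb")); 
    u0=int({"w1":377,"w2":384,"w7":384}[f]/1.5)-9
    print(f)
    for dz in (0,):
        prof=[(r,*p["img"][r,u0].tolist()) for r in range(0,230,2)]
        d=[(a[0],a[1:]) for a,b in zip(prof[1:],prof) if np.abs(np.subtract(a[1:],b[1:])).max()>12]
        for r,cc in d: print(r,cc,[fx(onz(p,(u0,r),z)).round(0)[0] for z in (75,100)])
E
```

```text
[-69.64524768  -0.18685186  75.91805887] 8.05 [-0.46150364  0.75887591  0.60721914  1.94377474 -0.69606123  0.65900556
 -0.72171508]
tcp px [384.55273692 341.10722757]
w1
2 (236, 236, 235) [np.float64(76.0), np.float64(66.0)]
6 (255, 239, 74) [np.float64(71.0), np.float64(62.0)]
14 (199, 148, 53) [np.float64(62.0), np.float64(54.0)]
16 (179, 133, 45) [np.float64(60.0), np.float64(51.0)]
18 (145, 104, 42) [np.float64(58.0), np.float64(49.0)]
20 (251, 254, 255) [np.float64(55.0), np.float64(47.0)]
154 (255, 249, 137) [np.float64(-83.0), np.float64(-79.0)]
156 (255, 248, 84) [np.float64(-85.0), np.float64(-81.0)]
158 (253, 253, 255) [np.float64(-87.0), np.float64(-83.0)]
168 (255, 248, 0) [np.float64(-97.0), np.float64(-92.0)]
194 (41, 128, 254) [np.float64(-125.0), np.float64(-118.0)]
196 (62, 137, 236) [np.float64(-127.0), np.float64(-120.0)]
200 (99, 102, 107) [np.float64(-131.0), np.float64(-124.0)]
202 (123, 125, 137) [np.float64(-133.0), np.float64(-126.0)]
w2
4 (242, 243, 242) [np.float64(4.0), np.float64(-6.0)]
156 (255, 243, 64) [np.float64(-83.0), np.float64(-79.0)]
158 (255, 242, 79) [np.float64(-84.0), np.float64(-80.0)]
164 (250, 251, 254) [np.float64(-87.0), np.float64(-83.0)]
182 (255, 238, 0) [np.float64(-98.0), np.float64(-92.0)]
222 (83, 126, 192) [np.float64(-122.0), np.float64(-112.0)]
224 (51, 122, 222) [np.float64(-123.0), np.float64(-113.0)]
226 (113, 110, 108) [np.float64(-125.0), np.float64(-115.0)]
w7
226 (98, 99, 102) [np.float64(-69.0), np.float64(-59.0)]
228 (117, 118, 122) [np.float64(-70.0), np.float64(-60.0)]
```

```bash
python3 - <<'E'
from cell import ctrl
from h import *
import pickle
w=pickle.load(open("w7.pkl","rb")); t=ctrl.get_image("top")
def wpt(X): x,y,z=X; return np.array([O[0]+c*x-s_*y,O[1]+s_*x+c*y,z])
def draw(p,box,S):
    x0,y0,x1,y1=box; b=cv2.resize(np.ascontiguousarray(p["img"][y0:y1,x0:x1,::-1]),None,fx=S,fy=S,interpolation=cv2.INTER_CUBIC)
    P=lambda X:((proj(p,wpt(X))-[x0,y0]+.5)*S-.5).astype(int)
    for xt,zt,pit,col in((-95,80,.165,(0,0,255)),(-75,55,0,(0,200,0))):
        a=np.array([np.cos(pit),0,-np.sin(pit)]);n=np.array([np.sin(pit),0,np.cos(pit)])
        for L in(0,150):
            C=np.array([xt,0,zt])+L*a
            cv2.polylines(b,[np.array([P(C+20*(np.cos(q)*n+np.sin(q)*np.array([0,1,0]))) for q in np.linspace(0,6.3,40)])],True,col,1)
        for y in(-20,20):cv2.line(b,P(np.array([xt,y,zt])),P(np.array([xt,y,zt])+150*a),col,1)
    for X in[(-75,25,55),(-75,-25,55),(-20,-35,75),(-20,35,75),(55,35,75),(55,-35,75)]: cv2.circle(b,P(X),3,(255,0,255),-1)
    return b
A=draw(w,(160,0,350,260),2.3);B=draw(t,(215,130,285,235),5.6)
h=min(A.shape[0],B.shape[0]);cv2.imwrite("pics/w8.png",np.hstack([A[:h,:437],B[:h,:360]]))
print(proj(t,ctrl.read_state()["eef_pos"])-[215,130])
E
```

```text
[36.82818352 73.82200024]
```

View pics/w8.png

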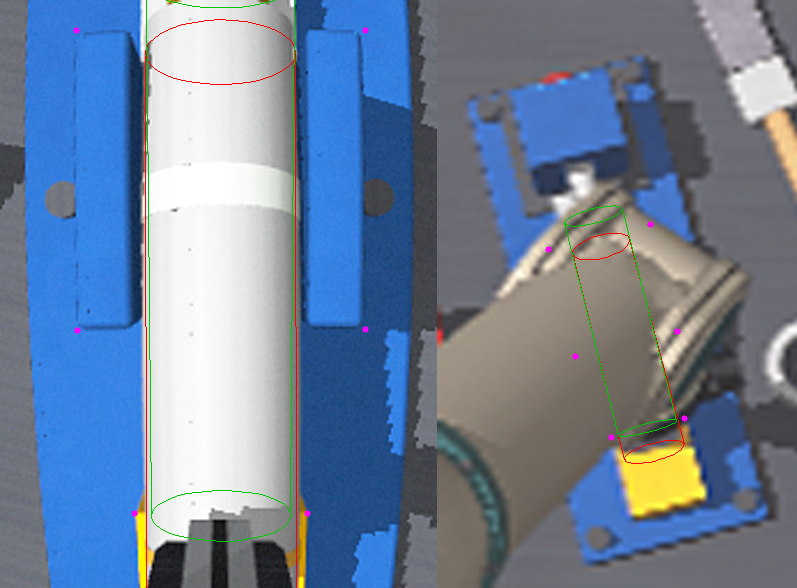

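Call:
step_arm:
  series:
    - [[0,0,0,0,0,-0.03,1],[0,0,0,0,0,-0.1,1],[0,0,0,0,0,-0.2,1],[0,0,0,-0.2,0,-0.25,1],[0,0,0,0,0,-0.2,1],[0,0,0,0,0,0,1],[0,0,0,0,0,0,1],[0,0,0,0,0,0,1]]

```text
clock: 8.9
eef_pos: [514.3, 8.5, 192.3]
tool_rot: [-3.141, 0.001, 0.26]
force: [0.4, 0.3, 0.0]
width: 0.0
gripper_force: 0.0
```

```bash
python3 - <<'E'
from cell import ctrl
from h import *
import pickle
w=ctrl.get_image("wrist"); w["fish"]=1; pickle.dump(w,open("w9.pkl","wb"))
s=ctrl.read_state(); print(fx(s["eef_pos"]),s["force"],s["clock"])
def wpt(X): x,y,z=X; return np.array([O[0]+c*x-s_*y,O[1]+s_*x+c*y,z])
for y in (-8,0,8):
  print("y",y); last=None
  for x in np.arange(110,-140,-1.5):
    u=np.round(proj(w,wpt((x,y,75)))).astype(int)
    if not(0<=u[1]<384): continue
    v=w["img"][u[1],u[0]].astype(int)
    if last is not None and np.abs(v-last).max()>18: print(x,u,v.tolist(),"z100:",fx(onz(w,u,100))[0].round(0),"z55:",fx(onz(w,u,55))[0].round(0))
    last=v
# left/right tube edges at several x
hsv=cv2.cvtColor(w["img"],cv2.COLOR_RGB2HSV)
for r in range(20,200,15):
    u=int(proj(w,wpt((0,0,75)))[0]); row=hsv[r]
    l=u
    while row[l,1]<60 and row[l,2]>90 and l>0:l-=1
    rr=u
    while row[rr,1]<60 and row[rr,2]>90 and rr<511:rr+=1
    print(r,l,rr)
E
```

```text
[-100.17477382    0.27844332  192.03613482] [0.92966215 1.26195769 0.53020016] 8.95
y -8
72.5 [265   4] [201, 169, 121] z100: 63.0 z55: 80.0
71.0 [265   6] [225, 169, 57] z100: 61.0 z55: 78.0
63.5 [265  13] [133, 97, 23] z100: 54.0 z55: 70.0
62.0 [265  14] [168, 155, 142] z100: 54.0 z55: 69.0
60.5 [265  16] [219, 221, 220] z100: 52.0 z55: 67.0
20.0 [265  56] [238, 240, 237] z100: 15.0 z55: 24.0
8.0 [265  68] [219, 220, 221] z100: 4.0 z55: 11.0
-74.5 [265 155] [242, 223, 176] z100: -71.0 z55: -77.0
-76.0 [265 157] [253, 221, 69] z100: -73.0 z55: -79.0
-79.0 [265 160] [240, 225, 193] z100: -75.0 z55: -82.0
-80.5 [265 161] [228, 229, 232] z100: -76.0 z55: -84.0
-89.5 [265 171] [255, 247, 0] z100: -85.0 z55: -94.0
-124.0 [264 205] [45, 132, 246] z100: -116.0 z55: -131.0
-128.5 [264 209] [69, 106, 169] z100: -120.0 z55: -135.0
-130.0 [264 211] [123, 125, 133] z100: -122.0 z55: -137.0
y 0
74.0 [256   3] [254, 238, 144] z100: 64.0 z55: 81.0
72.5 [256   4] [255, 230, 68] z100: 63.0 z55: 80.0
65.0 [256  11] [255, 213, 65] z100: 56.0 z55: 72.0
63.5 [256  13] [224, 203, 159] z100: 54.0 z55: 70.
[... 576 characters left out ...]
00: 61.0 z55: 78.0
63.5 [248  13] [205, 144, 38] z100: 54.0 z55: 70.0
62.0 [248  14] [236, 234, 229] z100: 54.0 z55: 69.0
60.5 [248  16] [248, 249, 248] z100: 52.0 z55: 67.0
-74.5 [248 155] [244, 238, 226] z100: -71.0 z55: -77.0
-76.0 [248 157] [255, 249, 79] z100: -73.0 z55: -79.0
-79.0 [248 160] [254, 252, 245] z100: -75.0 z55: -82.0
-89.5 [248 171] [255, 246, 0] z100: -85.0 z55: -94.0
-124.0 [248 205] [51, 135, 246] z100: -116.0 z55: -131.0
-128.5 [248 209] [69, 121, 187] z100: -120.0 z55: -135.0
-130.0 [248 211] [127, 129, 139] z100: -122.0 z55: -137.0
20 233 277
35 235 276
50 235 277
65 234 277
80 234 277
95 234 278
110 234 278
125 234 278
140 234 278
155 235 265
170 256 256
185 256 256
```

Call:
step_arm:
  series:
    - [[0,0,0,-0.085,0,0.2,1],[0,0,0,0,0,0.3,1],[0,0,0,0,0,0.25,1],[0,0,0,0,0,0.1,1],[0,0,0,0,0,0.02,1],[0,0,0,0,0,0,1]]

```text
clock: 9.55
eef_pos: [502.0, 4.4, 61.8]
tool_rot: [-3.142, 0.002, 0.259]
force: [-0.4, -0.1, 0.6]
width: -0.3
gripper_force: 0.0
```

Call:
step_arm:
  series:
    - [[0,0,0,0,0,0.013,1],[0,0,0,0,0,0.013,1],[0,0,0,0,0,0.013,1],[0,0,0,0,0,0,1]]

```text
clock: 9.95
eef_pos: [502.6, 5.0, 56.9]
tool_rot: [-3.141, -0.001, 0.26]
force: [0.2, 0.6, 0.1]
width: -0.2
gripper_force: 0.0
```

Call:
step_arm:
  series:
    - [[0,0,0,0,0,0.013,1],[0,0,0,0,0,0.013,1],[0,0,0,0,0,0,1]]

```text
clock: 10.25
eef_pos: [502.3, 4.8, 52.5]
tool_rot: [-3.141, 0.0, 0.26]
force: [0.1, 0.7, 0.5]
width: 0.3
gripper_force: 0.0
```

Call:
step_arm:
  series:
    - [[0,0,0,0,0,0.013,1],[0,0,0,0,0,0.013,1],[0,0,0,0,0,0,1]]

```text
clock: 10.55
eef_pos: [502.2, 4.8, 48.6]
tool_rot: [-3.141, 0.0, 0.26]
force: [-0.8, 0.8, -0.0]
width: -0.0
gripper_force: 0.0
```

Call:
step_arm:
  series:
    - [[0,0,0,0,0,0.013,1],[0,0,0,0,0,0.013,1],[0,0,0,0,0,0.013,1],[0,0,0,0,0,0,1]]

```text
clock: 10.95
eef_pos: [502.3, 4.8, 42.7]
tool_rot: [-3.141, 0.0, 0.26]
force: [-0.8, -0.2, -0.1]
width: -0.4
gripper_force: 0.0
```

Call:
step_arm:
  series:
    - [[0,0,0,0,0,0.013,1],[0,0,0,0,0,0.013,1],[0,0,0,0,0,0,1]]

```text
clock: 11.25
eef_pos: [502.3, 4.8, 38.9]
tool_rot: [-3.141, 0.0, 0.26]
force: [0.5, 0.6, -0.6]
width: -0.2
gripper_force: 0.0
```

Call:
step_arm:
  series:
    - [[0,0,0,0,0,0.01,1],[0,0,0,0,0,0.01,1],[0,0,0,0,0,0,1]]

```text
clock: 11.55
eef_pos: [502.3, 4.8, 35.9]
tool_rot: [-3.141, 0.0, 0.26]
force: [0.4, 0.5, 1.0]
width: -0.2
gripper_force: 0.0
```

Call:
step_arm:
  series:
    - [[0,0,0,0,0,0.01,1],[0,0,0,0,0,0.01,1],[0,0,0,0,0,0,1]]

```text
clock: 11.85
eef_pos: [502.6, 4.7, 34.7]
tool_rot: [-3.14, -0.001, 0.259]
force: [-4.0, 0.4, 19.5]
width: -0.1
gripper_force: 9.6
```

Call:
step_arm:
  series:
    - [[0,0,0,0,0,0.01,1],[0,0,0,0,0,0.01,1],[0,0,0,0,0,0,1]]

```text
clock: 12.15
eef_pos: [502.7, 4.8, 34.5]
tool_rot: [-3.138, -0.004, 0.258]
force: [-10.7, 1.2, 51.7]
width: 0.1
gripper_force: 25.7
```

Call:
step_arm:
  series:
    - [[0,0,0,0,0,-0.05,1],[0,0,0,0,0,-0.09,1],[0,0,0,0,0,0,1],[0,0,0,0.02,0,0,1],[0,0,0,0.02,0,0,1],[0,0,0,0.014,0,0,1],[0,0,0,0.014,0,0,1],[0,0,0,0,0,0,1]]

```text
clock: 12.95
eef_pos: [512.5, 7.4, 50.7]
tool_rot: [3.141, 0.0, 0.26]
force: [0.4, -0.0, 0.0]
width: 0.2
gripper_force: 0.0
```

Call:
step_arm:
  series:
    - [[0,0,0,0.014,0,0,1],[0,0,0,0.014,0,0,1],[0,0,0,0.014,0,0,1],[0,0,0,0,0,0,1]]

```text
clock: 13.35
eef_pos: [517.0, 8.9, 50.8]
tool_rot: [-3.141, 0.003, 0.26]
force: [-3.9, -1.1, 0.5]
width: 0.4
gripper_force: 2.1
```

Call:
step_arm:
  series:
    - [[0,0,0,0.014,0,0,1],[0,0,0,0.014,0,0,1],[0,0,0,0,0,0,1]]

```text
clock: 13.65
eef_pos: [517.3, 9.1, 50.5]
tool_rot: [-3.139, 0.009, 0.259]
force: [-11.9, -3.3, 6.3]
width: -0.1
gripper_force: 6.2
```

Call:
step_arm:
  series:
    - [[0,0,0,0.014,0,0,1],[0,0,0,0.014,0,0,1],[0,0,0,0,0,0,1]]

```text
clock: 13.95
eef_pos: [520.5, 10.3, 50.1]
tool_rot: [-3.138, 0.01, 0.259]
force: [-11.2, -3.2, 3.2]
width: 0.1
gripper_force: 6.3
```

Call:
step_arm:
  series:
    - [[0,0,0,0.014,0,0,1],[0,0,0,0.014,0,0,1],[0,0,0,0.014,0,0,1],[0,0,0,0,0,0,1]]

```text
clock: 14.35
eef_pos: [525.9, 12.1, 49.6]
tool_rot: [-3.138, 0.012, 0.259]
force: [-12.0, -2.3, 1.0]
width: -0.0
gripper_force: 6.1
```

Call:
step_arm:
  series:
    - [[0,0,0,0.014,0,0,1],[0,0,0,0.014,0,0,1],[0,0,0,0.014,0,0,1],[0,0,0,0,0,0,1]]

```text
clock: 14.75
eef_pos: [531.1, 13.8, 49.1]
tool_rot: [-3.137, 0.013, 0.259]
force: [-12.7, -3.9, -2.2]
width: 0.3
gripper_force: 6.4
```

Call:
step_arm:
  series:
    - [[0,0,0,0.014,0,0,1],[0,0,0,0.014,0,0,1],[0,0,0,0,0,0,1]]

```text
clock: 15.05
eef_pos: [534.4, 14.8, 48.9]
tool_rot: [-3.137, 0.015, 0.259]
force: [-15.2, -2.8, -1.6]
width: -0.1
gripper_force: 6.9
```

Call:
step_arm:
  series:
    - [[0,0,0,0.014,0,0,1],[0,0,0,0.014,0,0,1],[0,0,0,0,0,0,1]]

```text
clock: 15.35
eef_pos: [537.9, 15.8, 48.8]
tool_rot: [-3.137, 0.016, 0.259]
force: [-14.8, -4.6, -1.1]
width: 0.1
gripper_force: 7.4
```

Call:
step_arm:
  series:
    - [[0,0,0,0.014,0,0,1],[0,0,0,0,0,0,1]]

```text
clock: 15.55
eef_pos: [539.5, 16.2, 48.7]
tool_rot: [-3.137, 0.016, 0.259]
force: [-15.4, -4.4, -1.0]
width: 0.3
gripper_force: 7.7
```

Call:
step_arm:
  series:
    - [[0,0,0,0.014,0,0,1],[0,0,0,0,0,0,1]]

```text
clock: 15.75
eef_pos: [539.8, 16.6, 48.3]
tool_rot: [-3.136, 0.019, 0.259]
force: [-18.6, -5.3, -0.9]
width: -0.0
gripper_force: 9.0
```

Call:
step_arm:
  series:
    - [[0,0,0,0.014,0,0,1],[0,0,0,0,0,0,1]]

```text
clock: 15.95
eef_pos: [539.7, 16.7, 47.9]
tool_rot: [-3.135, 0.023, 0.258]
force: [-20.7, -5.7, -1.2]
width: -0.2
gripper_force: 10.7
```

Call:
step_arm:
  series:
    - [[0,0,0,0,0,0.014,1],[0,0,0,0,0,0.014,1],[0,0,0,0,0,0.014,1],[0,0,0,0,0,0,1]]

```text
clock: 16.35
eef_pos: [539.1, 16.6, 41.3]
tool_rot: [-3.135, 0.024, 0.258]
force: [-21.1, -6.2, -0.6]
width: -0.1
gripper_force: 11.1
```

```bash
cat >m.py <<'E'
from cell import ctrl
from h import *
def wpt(X): x,y,z=X; return np.array([O[0]+c*x-s_*y,O[1]+s_*x+c*y,z])
s=ctrl.read_state(); print(fx(s["eef_pos"]).round(1),s["force"].round(1),s["clock"])
w=ctrl.get_image("wrist"); w["fish"]=1
for y in (-14,14):
  print("y",y); last=None
  for x in np.arange(60,-110,-1.):
    u=np.round(proj(w,wpt((x,y,70)))).astype(int)
    if not(0<=u[1]<384): continue
    v=w["img"][u[1],u[0]].astype(int)
    if last is not None and np.abs(v-last).max()>18: print(x,u,v.tolist(),"z95:",fx(onz(w,u,95))[0].round(0))
    last=v
hsv=cv2.cvtColor(w["img"],cv2.COLOR_RGB2HSV)
for x in (20,0,-15,-25,-40,-50,-58):
    u=np.round(proj(w,wpt((x,0,75)))).astype(int); row=hsv[u[1]]; l=r=u[0]
    while row[l,1]<60 and row[l,2]>90 and l>0:l-=1
    while row[r,1]<60 and row[r,2]>90 and r<511:r+=1
    f=lambda z,pit:(proj(w,wpt((x,-20,z)))-proj(w,wpt((x,20,z))))[0]
    print("x",x,"row",u[1],"width",r-l-1,"model z55 %.1f z80 %.1f"%(f(55,0),f(80,0)))
E
python3 m.py
```

```text
[-73.9   1.8  41.3] [-21.1  -6.2  -0.6] 16.35
y -14
43.0 [291   4] [157, 163, 158] z95: 34.0
33.0 [291  25] [144, 148, 146] z95: 26.0
-53.0 [289 211] [202, 147, 51] z95: -44.0
-57.0 [289 218] [191, 148, 78] z95: -47.0
-58.0 [289 220] [154, 158, 157] z95: -48.0
-66.0 [288 235] [125, 127, 128] z95: -54.0
-67.0 [288 237] [134, 116, 87] z95: -55.0
-68.0 [288 239] [196, 145, 0] z95: -56.0
-78.0 [287 257] [116, 86, 0] z95: -64.0
-79.0 [287 258] [68, 53, 23] z95: -65.0
-80.0 [287 260] [23, 25, 31] z95: -66.0
y 14
44.0 [228   2] [252, 254, 251] z95: 35.0
34.0 [228  23] [212, 213, 213] z95: 27.0
-53.0 [231 211] [211, 165, 93] z95: -44.0
-54.0 [231 213] [255, 232, 77] z95: -45.0
-58.0 [231 220] [249, 237, 208] z95: -48.0
-59.0 [231 222] [240, 240, 241] z95: -49.0
-68.0 [232 239] [198, 199, 198] z95: -56.0
-69.0 [232 241] [25, 22, 24] z95: -57.0
-70.0 [232 243] [37, 38, 43] z95: -58.0
-82.0 [233 264] [67, 69, 76] z95: -68.0
-84.0 [233 267] [26, 29, 32] z95: -69.0
x 20 row 50 width 85 model z55 81.9 z80 98.3
x 0 row 96 width 87 model z55 81.5 z80 98.0
x -15 row 131 width 85 model z55 80.6 z80 96.6
x -25 row 154 width 85 model z55 79.7 z80 95.2
x -40 row 187 width 83 model z55 78.0 z80 92.5
x -50 row 208 width 71 model z55 76.6 z80 90.4
x -58 row 224 width 81 model z55 75.5 z80 88.6
```

Call:
step_arm:
  series:
    - [[0,0,0,0,0,0.012,1],[0,0,0,0,0,0.012,1],[0,0,0,0,0,0,1]]

```text
clock: 16.7
eef_pos: [538.9, 16.6, 37.7]
tool_rot: [-3.135, 0.024, 0.258]
force: [-21.7, -5.9, -1.5]
width: 0.5
gripper_force: 11.2
```

```bash
python3 m.py
```

```text
[-74.1   1.8  37.7] [-21.7  -5.9  -1.5] 16.7
y -14
42.0 [292   3] [170, 172, 164] z95: 33.0
32.0 [292  24] [138, 140, 140] z95: 25.0
-52.0 [290 211] [189, 137, 33] z95: -43.0
-56.0 [290 219] [172, 146, 110] z95: -46.0
-57.0 [290 221] [146, 151, 151] z95: -47.0
-66.0 [289 238] [141, 112, 34] z95: -54.0
-67.0 [289 240] [159, 115, 0] z95: -55.0
-68.0 [289 242] [195, 143, 0] z95: -56.0
-77.0 [288 258] [163, 119, 0] z95: -63.0
-78.0 [288 260] [27, 30, 37] z95: -64.0
y 14
33.0 [227  22] [230, 231, 228] z95: 26.0
-53.0 [230 213] [255, 233, 62] z95: -44.0
-57.0 [230 221] [223, 192, 141] z95: -47.0
-58.0 [230 223] [240, 240, 239] z95: -48.0
-67.0 [231 240] [140, 141, 140] z95: -55.0
-68.0 [231 242] [24, 32, 31] z95: -56.0
-80.0 [232 263] [54, 61, 65] z95: -65.0
-82.0 [232 267] [30, 31, 32] z95: -67.0
x 20 row 48 width 87 model z55 84.0 z80 101.3
x 0 row 95 width 87 model z55 83.6 z80 101.0
x -15 row 131 width 87 model z55 82.6 z80 99.5
x -25 row 155 width 85 model z55 81.7 z80 98.0
x -40 row 189 width 83 model z55 79.9 z80 95.1
x -50 row 211 width 59 model z55 78.4 z80 92.8
x -58 row 227 width 81 model z55 77.2 z80 90.9
```

Call:
step_arm:
  series:
    - [[0,0,0,-0.014,0,0,1],[0,0,0,-0.014,0,0,1],[0,0,0,-0.014,0,0,1],[0,0,0,-0.014,0,0,1],[0,0,0,-0.014,0,0,1],[0,0,0,-0.014,0,0,1],[0,0,0,-0.014,0,0,1],[0,0,0,-0.014,0,0,1],[0,0,0,-0.014,0,0,1],[0,0,0,-0.014,0,0,1],[0,0,0,-0.014,0,0,1],[0,0,0,-0.014,0,0,1]]

```text
clock: 17.95
eef_pos: [529.5, 11.8, 41.3]
tool_rot: [3.141, -0.002, 0.26]
force: [1.1, -0.1, 0.3]
width: 0.0
gripper_force: 0.0
```

Call:
step_arm:
  series:
    - [[0,0,0,-0.04,0,-0.01,1],[0,0,0,-0.04,0,-0.02,1],[0,0,0,0,0,-0.2,1],[0,0,0,0,0,-0.3,1],[0,0,0,0,0,-0.3,1],[0,0,0,0,0,-0.15,1],[0,0,0,0,0,0,1],[0,0,0,0,0,0,1]]

```text
clock: 18.75
eef_pos: [517.0, 9.0, 188.5]
tool_rot: [-3.141, -0.001, 0.26]
force: [0.1, -0.2, -0.3]
width: -0.2
gripper_force: 0.0
```

```bash
cat >>m.py <<'E'
x0,y0,x1,y1=170,0,345,230;S=2.5
b=cv2.resize(np.ascontiguousarray(w["img"][y0:y1,x0:x1,::-1]),None,fx=S,fy=S,interpolation=cv2.INTER_CUBIC)
P=lambda X:((proj(w,wpt(X))-[x0,y0]+.5)*S-.5).astype(int)
for L in(-75,75): cv2.polylines(b,[np.array([P((L,20*np.sin(q),55+20*np.cos(q))) for q in np.linspace(0,6.3,40)])],True,(0,160,0),1)
q=ctrl.get_image("scene")
d=cv2.resize(q["img"][160:232,240:300,::-1],None,fx=5.8,fy=8,interpolation=cv2.INTER_CUBIC)[:575]
cv2.imwrite("pics/end.png",np.hstack([b[:575],d]) if b.shape[0]==d.shape[0] else np.hstack([cv2.resize(b,(437,575)),cv2.resize(d,(348,575))]))
E
python3 m.py
```

```text
[-97.3   0.2 188.5] [ 0.1 -0.2 -0.3] 18.75
y -14
32.0 [271  47] [185, 190, 182] z95: 26.0
22.0 [271  57] [162, 166, 161] z95: 17.0
-60.0 [271 143] [174, 165, 154] z95: -58.0
-61.0 [271 144] [204, 165, 105] z95: -58.0
-62.0 [271 145] [214, 156, 46] z95: -59.0
-65.0 [271 148] [190, 169, 134] z95: -62.0
-66.0 [271 149] [170, 171, 169] z95: -63.0
-74.0 [271 158] [255, 248, 0] z95: -71.0
y 14
-61.0 [241 144] [255, 245, 184] z95: -58.0
-62.0 [241 145] [255, 243, 63] z95: -59.0
-65.0 [241 148] [254, 242, 186] z95: -62.0
-66.0 [241 149] [247, 246, 244] z95: -63.0
-74.0 [241 158] [255, 247, 112] z95: -71.0
-75.0 [241 159] [255, 247, 0] z95: -71.0
x 20 row 58 width 41 model z55 40.8 z80 44.5
x 0 row 79 width 41 model z55 40.8 z80 44.5
x -15 row 95 width 42 model z55 40.7 z80 44.5
x -25 row 106 width 44 model z55 40.6 z80 44.4
x -40 row 122 width 43 model z55 40.4 z80 44.1
x -50 row 133 width 43 model z55 40.3 z80 43.9
x -58 row 141 width 43 model z55 40.1 z80 43.8
```

View pics/end.png

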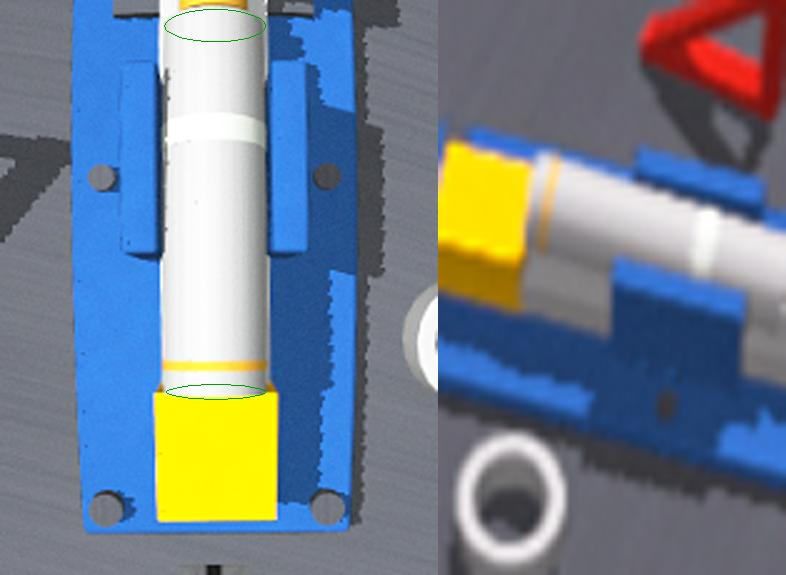

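Call:
step_arm:
  series:
    - [[0,0,0,0.16,0,0,1],[0,0,0,0.153,0,0,1],[0,0,0,0,0,0.3,1],[0,0,0,0,0,0.25,1],[0,0,0,0,0,0.12,1],[0,0,0,0,0,0.05,1],[0,0,0,0,0,0,1],[0,0,0,0,0,0,1]]

```text
clock: 19.65
eef_pos: [562.8, 20.2, 80.6]
tool_rot: [3.141, -0.001, 0.259]
force: [-0.7, -1.4, -0.3]
width: 0.1
gripper_force: 0.0
```

Call:
step_arm:
  series:
    - [[0,0,0,0,0,0.014,1],[0,0,0,0,0,0.014,1],[0,0,0,0,0,0.014,1],[0,0,0,0,0,0,1]]

```text
clock: 20.05
eef_pos: [562.3, 20.8, 73.9]
tool_rot: [-3.141, -0.0, 0.26]
force: [-0.1, 0.1, -0.9]
width: 0.3
gripper_force: 0.0
```

Call:
step_arm:
  series:
    - [[0,0,0,0,0,0.014,1],[0,0,0,0,0,0.014,1],[0,0,0,0,0,0.014,1],[0,0,0,0,0,0,1]]

```text
clock: 20.45
eef_pos: [562.1, 20.7, 67.2]
tool_rot: [-3.141, 0.001, 0.26]
force: [-0.6, 0.4, -0.1]
width: -0.4
gripper_force: 0.0
```

Call:
step_arm:
  series:
    - [[0,0,0,0,0,0.014,1],[0,0,0,0,0,0.014,1],[0,0,0,0,0,0,1]]

```text
clock: 20.75
eef_pos: [562.3, 20.5, 63.5]
tool_rot: [-3.141, 0.0, 0.259]
force: [-0.5, -0.2, 2.3]
width: 0.4
gripper_force: 0.9
```

Call:
step_arm:
  series:
    - [[0,0,0,0,0,0.014,1],[0,0,0,0,0,0.014,1],[0,0,0,0,0,0,1]]

```text
clock: 21.05
eef_pos: [561.3, 20.2, 59.1]
tool_rot: [-3.141, 0.002, 0.259]
force: [-3.0, -1.3, 3.4]
width: -0.3
gripper_force: 1.5
```

Call:
step_arm:
  series:
    - [[0,0,0,0,0,0.014,1],[0,0,0,0,0,0,1]]

```text
clock: 21.25
eef_pos: [561.4, 20.3, 57.0]
tool_rot: [-3.141, 0.001, 0.259]
force: [-2.0, -0.1, 3.4]
width: 0.2
gripper_force: 1.5
```

Call:
step_arm:
  series:
    - [[0,0,0,0,0,0.01,1],[0,0,0,0,0,0.01,1],[0,0,0,0,0,0,1]]

```text
clock: 21.55
eef_pos: [561.3, 20.3, 54.7]
tool_rot: [-3.141, 0.002, 0.259]
force: [-5.5, 0.3, 10.8]
width: 0.2
gripper_force: 5.3
```

Call:
step_arm:
  series:
    - [[0,0,0,0,0,0.01,1],[0,0,0,0,0,0,1],[0,0,0,0,0,0,1]]

```text
clock: 21.85
eef_pos: [561.3, 20.2, 54.5]
tool_rot: [-3.14, 0.001, 0.259]
force: [-9.4, -0.7, 20.8]
width: 0.2
gripper_force: 11.1
```

Call:
step_arm:
  series:
    - [[0,0,0,0,0,-0.03,1],[0,0,0,0,0,-0.1,1],[0,0,0,0,0,-0.2,1],[0,0,0,-0.15,0,-0.25,1],[0,0,0,-0.163,0,-0.2,1],[0,0,0,0,0,-0.1,1],[0,0,0,0,0,0,1],[0,0,0,0,0,0,1]]

```text
clock: 22.65
eef_pos: [517.5, 9.2, 184.7]
tool_rot: [-3.141, -0.001, 0.261]
force: [-0.1, 0.3, 0.4]
width: 0.4
gripper_force: 0.0
```

```bash
python3 m.py
```

```text
[-96.7   0.3 184.7] [-0.1  0.3  0.4] 22.65
y -14
30.0 [271  49] [182, 187, 182] z95: 24.0
29.0 [271  50] [201, 209, 200] z95: 23.0
19.0 [271  60] [159, 160, 160] z95: 15.0
-62.0 [271 146] [192, 158, 114] z95: -59.0
-63.0 [271 147] [209, 155, 51] z95: -60.0
-66.0 [271 150] [192, 161, 107] z95: -63.0
-67.0 [271 151] [173, 167, 162] z95: -63.0
-75.0 [271 160] [255, 212, 0] z95: -71.0
-76.0 [271 161] [255, 249, 0] z95: -72.0
y 14
19.0 [241  60] [208, 208, 208] z95: 15.0
18.0 [241  61] [241, 241, 241] z95: 14.0
-62.0 [241 146] [252, 238, 197] z95: -59.0
-63.0 [241 147] [255, 238, 84] z95: -60.0
-66.0 [241 150] [255, 242, 145] z95: -63.0
-67.0 [241 151] [249, 245, 243] z95: -63.0
-75.0 [241 160] [255, 247, 63] z95: -71.0
-76.0 [241 161] [255, 247, 0] z95: -72.0
x 20 row 58 width 42 model z55 41.3 z80 45.1
x 0 row 79 width 42 model z55 41.3 z80 45.2
x -15 row 96 width 42 model z55 41.2 z80 45.1
x -25 row 106 width 44 model z55 41.2 z80 45.0
x -40 row 123 width 44 model z55 41.0 z80 44.8
x -50 row 134 width 43 model z55 40.8 z80 44.6
x -58 row 142 width 43 model z55 40.6 z80 44.4
```

```bash
python3 -c "
from cell import ctrl
print(ctrl.finish_job())"
```

```text
the job is handed in; nothing more can be done
None
```

I handed the job in at about 22.7 s: the plunger was felt to bottom at about 21 N, and the tube was left against the stop, pressed down onto the bed and the arm clear, but the hand-in gave no verdict.

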